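# Hold the ball tray level over the open valve port

### The job

Lift the small grey ball tray by its handle and carry it, kept close to level so that the loose steel ball never leaves its pocket, to the aluminium valve block. Hold it there level and still, with the ball straight above the block's open port (not the plugged one) and the tray's underside about 5 cm above the block's top, ready for the ball to be fitted. Keep holding it for two seconds and finish still holding it; leave the wooden offcut and the sanding block where they are.

Things in the scene. Friction and masses are not known exactly. Their poses are not given: they have to be found in the camera images.
- ball_tray: Loose grey tray, 0.25 kg: plate 88x60x12 mm with an upright grip tab and a ball pocket. Origin on the underside; plate spans x -62 to +26 mm, y +-30 mm; z up. Tab: 34 mm long (x -13 to +21), 14 mm thick in y, top 67 mm above the underside; a 26 mm wide foot round its base reaches 17.5 mm. Grip the tab across y. Its pocket end (-x) starts roughly toward the robot.
- tray_grip (a point): Middle of the tray's grip tab, 48 mm above the underside, 4 mm toward +x of the tray's origin; axes as the tray's.
- tray_pocket (a point): Where the ball's centre rests in the tray: on the pocket's axis, 42 mm toward -x from the tray's origin, 19 mm above the underside; axes as the tray's. The pocket is 31 mm wide, 5 mm deep, flat-floored: the ball rolls about 5 mm either way in it and climbs out if the tray tips past about 50 degrees.
- steel_ball_center (a point): Centre of the loose bright steel ball, 24 mm in diameter, 57 g.
- valve_block: Aluminium valve block, 60x106x55 mm (x, y, z), fixed to the bench on a thin base plate 84 mm long in x; origin at the centre of its underside, z up. Two ports in its top, 52 mm apart along y: the open one at +y, the one at -y closed by a brass hexagon plug standing 8 mm proud. A short brass stub sticks out of its -x face below the open port.
- open_port (a point): Centre of the open port's mouth, in the block's top face, 55 mm above the bench, 26 mm toward +y from the block's centre; a hole 31 mm wide and 32 mm deep; axes as the block's.
- offcut: Loose pale wooden offcut, 50 x 50 x 25 mm, a bystander; origin at the centre of its underside.
- sanding_block: Loose cork sanding block, 46 x 86 x 27 mm, the one lying just to the right of the work, a bystander; origin at the centre of its underside.

How it is judged:
By the outcome, as a careful person would: the job done as asked, in the order asked, and still so for the second after the job is handed in, while the arm keeps its last pose, push and grip.
It also fails if it takes over 32 s, if anything falls off the work surface, if the arm or the gripper's body presses on something with over 40 N, if the wrist force passes 120 N, or if a joint passes its speed limit or range.

### The arm

A 6-joint arm with a two-finger parallel gripper is mounted at the origin on a cart in front of the work surface, level with it; the furniture and walls round the work are solid. World frame = base frame: x ahead of the robot, y to its left, z up, the work surface at z = 0. Lengths are in m, angles in rad, forces in N, time in s.
With the tool pointing down it reaches from about 0.325 to 0.9 m from the base axis. Payload 3.5 kg.
Tool frame: the origin (TCP) lies at the very end of the fingers, on their centre line; the grasp point (between the pads) lies 19 mm behind it; z points along the fingers, y is the direction in which the jaws open and shut (so a half turn about z gives the same grasp; the last joint's range is limited). The gripper opens to 85 mm and grips with 20 to 120 N. Pads are 22 mm wide; open, the fingers measure 114 mm over their backs; the gripper's body (76 mm by 85 mm) begins 54 mm behind the grasp point. The pads swing forward as they close: fully open they stand 13 mm farther back than shut.
Start: joints at [-1.314, 0.276, -0.026, 1.268, 0, 1.467], TCP at [0.22, -0.585, 0.231] pointing down, gripper open.
Joint ranges: [-3.12, 3.12], [-0.85, 1.88], [-1.08, 1.24], [-1.95, 2.15], [-1.57, 1.53], [-3.14, 3.14]. Speed limits (rad/s): [2.57, 2.57, 3.14, 3.14, 3.14, 3.14].

### API

Orientations are given as a rotation vector (axis times angle).
In Python, from cell import manip, viewer gives the robot as it stands.
- The arm moves only by the tool move_arm, never from a script. Its argument "motion" is one flat list of numbers, 7 for each row, row after row: the shift along the tool's x, y, z in mm, then the turn, a rotation vector about the tool's x, y, z in degrees, then the finger opening in mm, from 0 to 85.4. In form: [dx, dy, dz, wx, wy, wz, fingers, dx, dy, dz, wx, wy, wz, fingers, ...]. A call has 1 to 5 rows; each row is the pose to reach, as a shift and turn from the pose commanded when the call began, along the tool's axes at that moment; what a row does not reach only later rows make up. A row lasts 1/12 s, in which the tool goes at most 41.7 mm and 7.16 degrees, less where a joint would pass 70% of its speed; a pose out of reach is approached as far as the arm can. A call with a gripper value outside its range is refused whole. The fingers move at their own pace and stop on an object; "force" is the grip in N (left out, the last holds). Time passes only in rows, so rows that repeat a pose let the fingers close. It gives the time, the measured TCP pose, the force and the opening at its end, in the units of the state.
- manip.observe(): the state, without advancing time (a new reading comes with each control period).
- viewer.grab_frame(name): name is "side" or "top"; returns a dict with "pixels" (420x560x3 uint8, blue, green, red), "K" (3x3 intrinsics, pixels), "dist" ([k1, k2, p1, p2, k3] as OpenCV has them; the pictures are not rectified), "R" (3x3) and "t" (3): a world point X has camera coordinates R X + t. Camera axes: x right, y down, z forward; pixel columns grow to the right and rows downward; lengths in m; the calibration is good to about 2 mm. A picture is of the moment at which its call begins. There is no depth.
- manip.finish_job(): hands the job in, once; it reports no verdict.
The state is a dict: "time": time; "qpos": joint angles; "joint_velocities": joint speeds; "effort": joint torques, N m; "tcp_pos": TCP position; "eef_rot": TCP orientation; "ft_force": force on the tool from outside, world axes, zero at the start; "wrist_torque": the same for the moment, N m; "width": finger opening in m.
Only numpy, scipy, OpenCV 4.12 (cv2) and the standard library are available. Lean on these libraries where they do the work, as an engineer would, in place of code of your own. Each camera call takes 0.05 s, during which the arm holds its last target.

## Working session

There is one attempt and no reset: what is moved stays moved. The work goes in short steps, Python scripts to look and compute and a tool call to move; the robot and the scene stay as the last step left them, time stands still between calls to the robot, and variables do not carry over. Pictures are saved under pics/ and viewed, and the job is handed in when it is done.

Besides the shell and the picture viewer there is one more tool, called after "Call:" as name(argument=value, ...) on one line, values as JSON. move_arm: Moves the arm, as the interface text tells. Its arguments: {"type":"object","properties":{"motion":{"type":"array"},"force":{"type":"number"}},"required":["motion"]}

```bash
ls; mkdir -p pics; python3 - <<'E'
from cell import manip, viewer
import cv2
print(manip.observe())
for n in("side","top"):
    f=viewer.grab_frame(n); cv2.imwrite(f"pics/{n}0.png",f["pixels"]); print(n,f["K"],f["dist"],f["R"],f["t"])
E
```

```text
pics
{'time': 0.0, 'qpos': array([-1.31436880e+00,  2.77165736e-01, -2.79238231e-02,  1.26799261e+00,
       -5.01989771e-06,  1.46739355e+00]), 'joint_velocities': array([-1.14567654e-03,  4.07688581e-04,  4.67057960e-04,  6.49110631e-04,
       -7.55612273e-05,  2.90527621e-05]), 'effort': array([-8.33778195e-04, -4.45509446e+01,  2.95202672e+01,  1.64422486e-02,
       -3.43913928e-05,  1.45121282e-05]), 'tcp_pos': array([ 0.21985676, -0.58420307,  0.23011915]), 'eef_rot': array([-3.08864182e+00, -5.61767971e-01,  2.82114365e-04]), 'ft_force': array([-0.19535148,  0.22143325, -0.33265182]), 'wrist_torque': array([0.00325551, 0.03163428, 0.03284754]), 'width': 0.08552865950006679}
side [[488.02406305   0.         275.76699194]
 [  0.         488.02406305 209.1884899 ]
 [  0.           0.           1.        ]] [0.0476344 0.        0.        0.        0.       ] [[ 0.88741028 -0.46022635  0.02635725]
 [-0.14096334 -0.32535519 -0.93502585]
 [ 0.438899    0.82603614 -0.35359858]] [-5.94971040e-01  7.28475716e-05  1.06717229e+00]
top [[532.14419367   0.         285.72796151]
 [  0.         532.14419367 218.66354166]
 [  0.           0.           1.        ]] [-0.13980082  0.          0.          0.          0.        ] [[-1.08321450e-01 -9.94115825e-01  4.36269496e-04]
 [-9.70888388e-01  1.05696196e-01 -2.14951277e-01]
 [ 2.13640354e-01 -2.37074030e-02 -9.76624676e-01]] [-0.31066705  0.51478179  0.80590179]
```

View pics/side0.png

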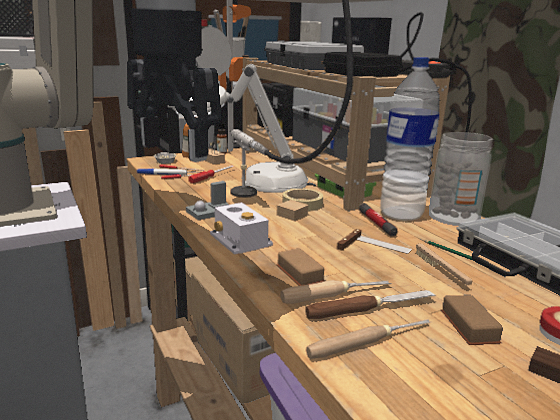

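View pics/top0.png

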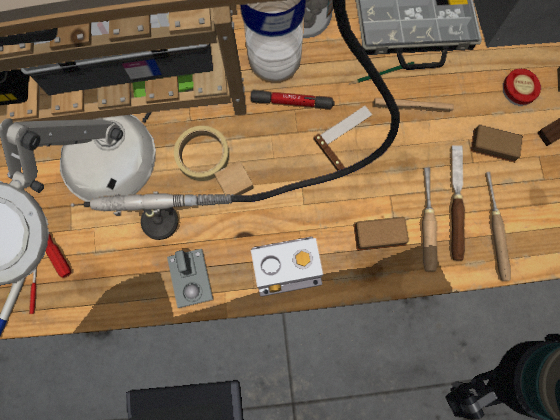

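The top view shows the tray at about (190,278), with the ball at (191,291) and the tab at (184,262). The block is at (287,265): open port at (270,265), brass plug at (303,259). A tool on a stand with a hose is near (160,215), close to the tray. I'll zoom in next.

```bash
cat > h.py <<'E'
import numpy as np, cv2
from cell import manip, viewer
def ray(f,uv):
    p=cv2.undistortPoints(np.array([[uv]],float),f["K"],np.array(f["dist"]))[0,0]
    R=np.array(f["R"]);t=np.array(f["t"])
    return -R.T@t, R.T@np.array([p[0],p[1],1.])
def onz(f,uv,z):
    c,d=ray(f,uv); return c+d*(z-c[2])/d[2]
def two(fa,a,fb,b):
    c1,d1=ray(fa,a);c2,d2=ray(fb,b)
    s=np.linalg.lstsq(np.stack([d1,-d2],1),c2-c1,rcond=None)[0]
    p,q=c1+s[0]*d1,c2+s[1]*d2
    return (p+q)/2,np.linalg.norm(p-q)
def proj(f,X):
    return cv2.projectPoints(np.array(X,float).reshape(-1,3),cv2.Rodrigues(np.array(f["R"]))[0],np.array(f["t"]),f["K"],np.array(f["dist"]))[0][:,0]
def crop(f,x0,y0,x1,y1,name,s):
    cv2.imwrite("pics/"+name,cv2.resize(f["pixels"][y0:y1,x0:x1],None,fx=s,fy=s,interpolation=cv2.INTER_CUBIC))
E
python3 - <<'E'
from h import *
import pickle
a=viewer.grab_frame("top");b=viewer.grab_frame("side")
crop(a,130,190,330,310,"t1.png",4)
crop(b,170,120,330,260,"s1.png",4)
E
```

```text
(no output)
```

View pics/t1.png

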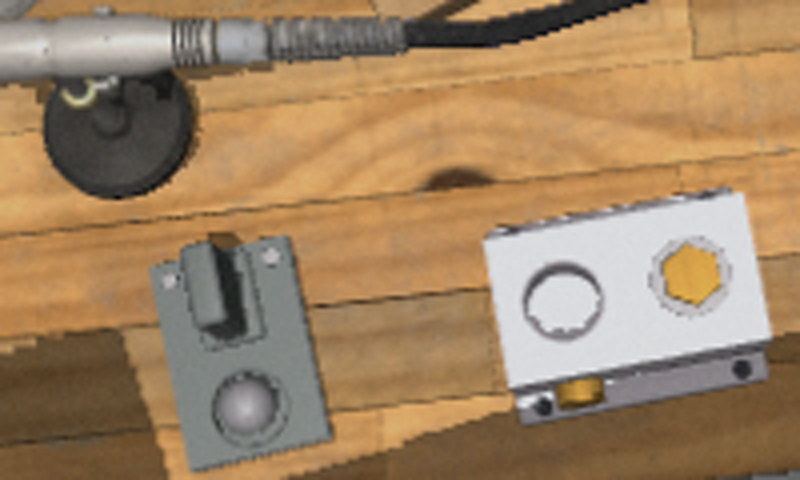

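View pics/s1.png

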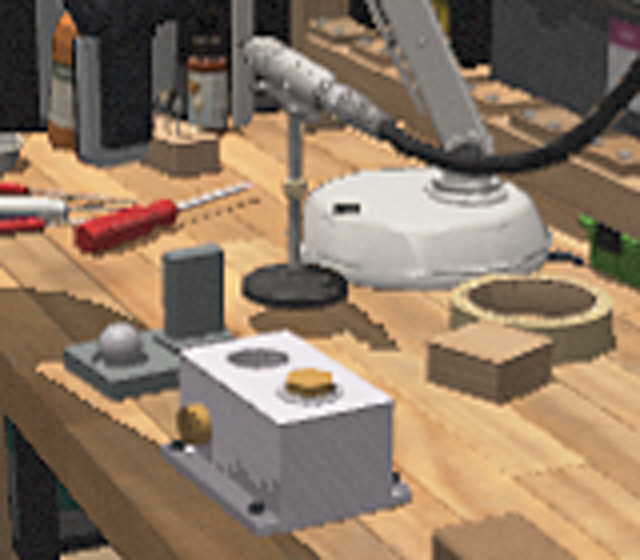

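The top crop shows the tray plate corners, the ball at about (192,290.5) full-frame, the block top as a white quad, and the open port at (270.7,265). The side crop shows the tool held on a post behind the tray, with its hose rising to the right. Next I'll measure these with masks.

```bash
python3 - <<'E'
from h import *
a=viewer.grab_frame("top");b=viewer.grab_frame("side")
px=a["pixels"]; hsv=cv2.cvtColor(px,cv2.COLOR_BGR2HSV)
def poly(mask,z,name):
    cs,_=cv2.findContours(mask,cv2.RETR_EXTERNAL,cv2.CHAIN_APPROX_NONE)
    c=max(cs,key=cv2.contourArea)[:,0]
    W=np.array([onz(a,p,z)[:2] for p in c])*1000
    r=cv2.minAreaRect(W.astype(np.float32)); print(name,len(c),r); return c
roi=np.zeros(px.shape[:2],np.uint8)
m=roi.copy(); s=(slice(230,295),slice(240,330)); m[s]=((hsv[s][...,2]>190)&(hsv[s][...,1]<40))*255
c=poly(m,.055,"block")
m2=roi.copy(); s=(slice(240,312),slice(160,218)); m2[s]=((hsv[s][...,1]<70))*255
m2=cv2.morphologyEx(m2,cv2.MORPH_CLOSE,np.ones((3,3)))
c2=poly(m2,.012,"tray")
v=px.copy(); cv2.drawContours(v,[c.reshape(-1,1,2),c2.reshape(-1,1,2)],-1,(0,0,255),1)
cv2.imwrite("pics/m1.png",cv2.resize(v[220:320,150:340],None,fx=4,fy=4,interpolation=0))
T=lambda u,v_:(u/4+130-.375,v_/4+190-.375)
S=lambda u,v_:(u/4+170-.375,v_/4+120-.375)
P=lambda n,uv,z:print(n,np.round(onz(a,uv,z)*1000,1))
for q in[(150,268),(290,236),(332,437),(192,470)]:P("traycorner",T(*q),.012)
for q in[(180,243),(212,237),(225,330),(200,335)]:P("tabtop",T(*q),.067)
P("ball",T(248,402),.019);P("pocket",T(251,408),.012)
for q in[(484,240),(742,193),(772,340),(510,388)]:P("blk",T(*q),.055)
P("port",T(563,300),.055);P("plug",T(691,274),.063)
print("side ball",onz(b,S(121,341),.019), "2view",two(a,T(248,402),b,S(121,341)))
print("side port",onz(b,S(259,357),.055))
# tool/hose
print("tool front end",two(a,T(260,42),b,S(375,125)))
print("stand base",onz(a,T(115,190),.01),onz(a,T(190,130),.01))
print("post top / tool",two(a,T(110,75),b,S(296,110)))
print("tool tail tip", onz(a,T(400,35),.12))
E
```

```text
block 200 ((408.26495361328125, -357.82257080078125), (59.50739669799805, 106.33212280273438), 4.618257522583008)
tray 170 ((407.04559326171875, -193.9844970703125), (93.76493072509766, 60.99787139892578), 7.620594024658203)
traycorner [ 444.1 -159.2   12. ]
traycorner [ 451.5 -219.6   12. ]
traycorner [ 365.4 -230.3   12. ]
traycorner [ 357.7 -171.    12. ]
tabtop [ 443.6 -183.3   67. ]
tabtop [ 444.6 -196.2   67. ]
tabtop [ 407.1 -198.7   67. ]
tabtop [ 406.1 -188.7   67. ]
ball [ 382.8 -197.7   19. ]
pocket [ 380.9 -197.6   12. ]
blk [ 433.9 -303.2   55. ]
blk [ 441.7 -408.2   55. ]
blk [ 381.5 -413.    55. ]
blk [ 373.8 -307.7   55. ]
port [ 406.5 -332.2   55. ]
plug [ 410.2 -383.7   63. ]
side ball [ 0.38325126 -0.19137674  0.019     ] 2view (array([ 0.38183431, -0.1978733 ,  0.02146959]), np.float64(0.0014507137312435232))
side port [ 0.4058189  -0.33178504  0.055     ]
tool front end (array([ 0.50852948, -0.23373251,  0.13753492]), np.float64(0.01197168805125138))
stand base [ 0.47962916 -0.14578367  0.01      ] [ 0.50231373 -0.17978182  0.01      ]
post top / tool (array([ 0.49627523, -0.17389788,  0.13455447]), np.float64(0.001971195297952936))
tool tail tip [ 0.50453498 -0.28209886  0.12      ]
```

View pics/m1.png

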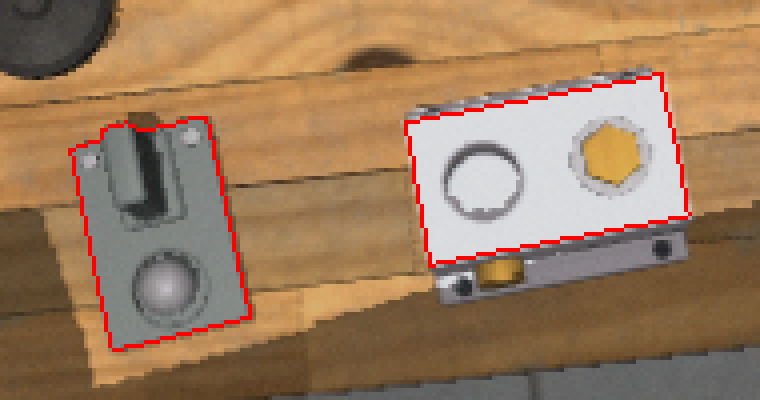

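Measurements agree with the given sizes:
- **Block:** centre (408,-358), yaw about 4.4°, open port (406,-332). The two views agree to 1 mm.
- **Tray:** yaw about 7.5°, grip (426,-192). The pocket prediction matches the measured one.

Next I'll check hose and tool clearance.

```bash
python3 - <<'E'
from h import *
a=viewer.grab_frame("top");b=viewer.grab_frame("side")
T=lambda u,v_:(u/4+130-.375,v_/4+190-.375)
print("tool near edge",onz(a,T(100,78),.135),onz(a,T(390,52),.135))
g=cv2.cvtColor(b["pixels"],cv2.COLOR_BGR2GRAY)
for uv in[(234,199),(270,195),(300,187),(330,176),(350,166),(380,147)]:
    print(uv)
    for z in np.arange(.04,.50,.02):
        X=onz(a,uv,z); p=proj(b,X)[0]
        i,j=int(round(p[1])),int(round(p[0]))
        if 0<=i<420 and 0<=j<560: 
            k=g[max(0,i-1):i+2,max(0,j-1):j+2].mean()
            if k<55: print("  z%.2f"%z,np.round(X,3),np.round(p),int(k))
        
E
```

```text
tool near edge [ 0.49637101 -0.1704998   0.135     ] [ 0.49440331 -0.27905408  0.135     ]
(234, 199)
  z0.22 [ 0.476 -0.296  0.22 ] [260. 119.] 50
  z0.38 [ 0.433 -0.307  0.38 ] [242.  30.] 41
(270, 195)
  z0.30 [ 0.455 -0.344  0.3  ] [262.  79.] 47
  z0.36 [ 0.439 -0.344  0.36 ] [254.  43.] 50
  z0.38 [ 0.433 -0.344  0.38 ] [251.  31.] 53
  z0.42 [ 0.422 -0.344  0.42 ] [245.   5.] 54
(300, 187)
  z0.22 [ 0.483 -0.384  0.22 ] [285. 127.] 26
  z0.24 [ 0.477 -0.383  0.24 ] [282. 116.] 23
  z0.26 [ 0.472 -0.382  0.26 ] [279. 105.] 38
  z0.28 [ 0.466 -0.38   0.28 ] [276.  93.] 29
  z0.34 [ 0.449 -0.377  0.34 ] [268.  57.] 47
  z0.38 [ 0.438 -0.375  0.38 ] [262.  32.] 52
  z0.42 [ 0.427 -0.372  0.42 ] [255.   5.] 42
(330, 176)
  z0.24 [ 0.488 -0.423  0.24 ] [298. 119.] 54
  z0.28 [ 0.476 -0.418  0.28 ] [292.  96.] 42
  z0.34 [ 0.458 -0.411  0.34 ] [282.  58.] 49
  z0.38 [ 0.447 -0.406  0.38 ] [275.  32.] 49
  z0.42 [ 0.435 -0.401  0.42 ] [267.   5.] 42
(350, 166)
  z0.24 [ 0.498 -0.451  0.24 ] [312. 122.] 49
  z0.34 [ 0.467 -0.434  0.34 ] [294.  59.] 45
  z0.38 [ 0.455 -0.428  0.38 ] [286.  33.] 43
  z0.40 [ 0.449 -0.425  0.4  ] [282.  19.] 51
  z0.42 [ 0.443 -0.422  0.42 ] [278.   5.] 42
(380, 147)
  z0.22 [ 0.527 -0.498  0.22 ] [341. 138.] 54
  z0.24 [ 0.52  -0.494  0.24 ] [337. 126.] 31
  z0.34 [ 0.486 -0.471  0.34 ] [315.  61.] 49
  z0.42 [ 0.458 -0.453  0.42 ] [296.   5.] 26
```

Hose and tool stay at x ≥ 0.49 near the tray and low (z about 0.13–0.17), while the gripper stays at x < 0.47 there. That leaves room. Approaching now.

Call:
move_arm(motion=[22, -20, 4, 0, 0, 0, 85, 44, -40, 8, 0, 0, 0, 85, 66, -60, 12, 0, 0, 0, 85, 88, -80, 16, 0, 0, 0, 85, 110, -100, 20, 0, 0, 0, 85])

```text
time: 0.82
tcp_pos: [0.2882, -0.4515, 0.2112]
eef_rot: [3.091, 0.561, 0.0]
ft_force: [0.5, 0.3, 0.1]
width: 0.0847
```

Call:
move_arm(motion=[22, -20, 4, 0, 0, 0, 85, 44, -40, 8, 0, 0, 0, 85, 66, -60, 12, 0, 0, 0, 85, 88, -80, 16, 0, 0, 0, 85, 110, -100, 20, 0, 0, 0, 85])

```text
time: 1.23
tcp_pos: [0.356, -0.3191, 0.1913]
eef_rot: [3.09, 0.562, 0.001]
ft_force: [0.8, 0.4, -0.0]
width: 0.0853
```

Call:
move_arm(motion=[22, -20, 4, 0, 0, 0, 85, 44, -40, 8, 0, 0, 3, 85, 66, -60, 12, 0, 0, 6, 85, 88, -80, 16, 0, 0, 9, 85, 110, -94, 20, 0, 0, 13, 85])

```text
time: 1.65
tcp_pos: [0.4254, -0.1916, 0.1713]
eef_rot: [-3.135, -0.205, 0.0]
ft_force: [0.2, -0.5, 0.7]
width: 0.085
```

```bash
cat >> h.py <<'E'
from scipy.spatial.transform import Rotation as Ro
def st():
    o=manip.observe(); R=Ro.from_rotvec(o["eef_rot"]).as_matrix()
    print("t",round(o["time"],2),"tcp",np.round(o["tcp_pos"]*1000,1),"xyaw",round(float(np.degrees(np.arctan2(R[1,0],R[0,0]))),2),"z",np.round(R[:,2],4),"F",np.round(o["ft_force"],2),"M",np.round(o["wrist_torque"],2),"w",round(o["width"]*1000,1),"q",np.round(o["qpos"],2))
    return o,R
def need(X,yaw=None):
    o,R=st(); print("tool shift mm",np.round(R.T@(np.array(X)-o["tcp_pos"])*1000,1))
    if yaw is not None:
        G=np.array([[np.cos(yaw),np.sin(yaw),0],[np.sin(yaw),-np.cos(yaw),0],[0,0,-1]])
        print("turn deg",np.round(np.degrees(Ro.from_matrix(R.T@G).as_rotvec()),2))
E
python3 - <<'E'
from h import *
need([.4263,-.1920,.030],np.radians(7.5))
for n in("top","side"):
    f=viewer.grab_frame(n); cv2.imwrite(f"pics/{n}2.png",f["pixels"])
E
```

```text
t 1.65 tcp [ 425.4 -191.6  171.3] xyaw 7.48 z [-1.e-04  4.e-04 -1.e+00] F [ 0.21 -0.52  0.68] M [-0.06  0.   -0.02] w 85.0 q [-0.56  0.04 -0.44  1.09  0.    2.45]
tool shift mm [  0.9   0.6 141.3]
turn deg [-0.02  0.   -0.02]
```

View pics/side2.png

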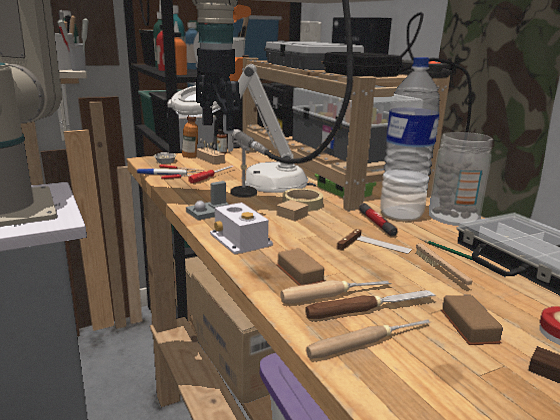

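View pics/top2.png

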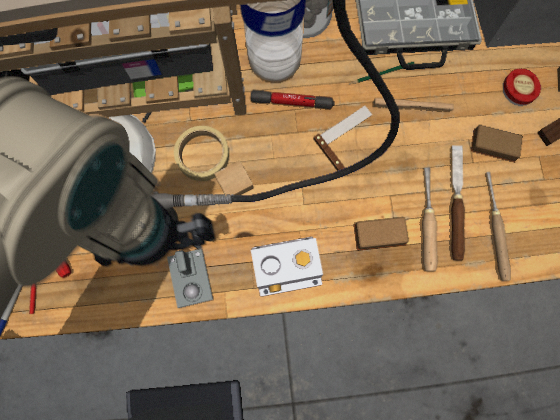

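The gripper is centred over the tab, which is at about (184,262), and clear of the stand. Descending in two steps.

Call:
move_arm(motion=[1, 1, 20, 0, 0, 0, 85, 1, 1, 40, 0, 0, 0, 85, 1, 1, 60, 0, 0, 0, 85, 1, 1, 80, 0, 0, 0, 85, 1, 1, 96, 0, 0, 0, 85])

```text
time: 2.17
tcp_pos: [0.4259, -0.195, 0.0742]
eef_rot: [3.135, 0.209, -0.001]
ft_force: [0.5, -0.7, -0.1]
width: 0.0845
```

```bash
python3 - <<'E'
from h import *
need([.4263,-.1920,.030],np.radians(7.5))
f=viewer.grab_frame("side"); crop(f,170,60,330,240,"s3.png",3.3)
f=viewer.grab_frame("top"); crop(f,80,160,280,310,"t3.png",4)
E
```

```text
t 2.17 tcp [ 425.9 -195.    74.2] xyaw 7.63 z [-7.e-04 -1.e-04 -1.e+00] F [ 0.48 -0.69 -0.15] M [ 0.09 -0.    0.01] w 84.5 q [-0.57  0.15 -0.55  0.87 -0.    2.44]
tool shift mm [ 0.8 -2.9 44.2]
turn deg [0.   0.04 0.13]
```

View pics/s3.png

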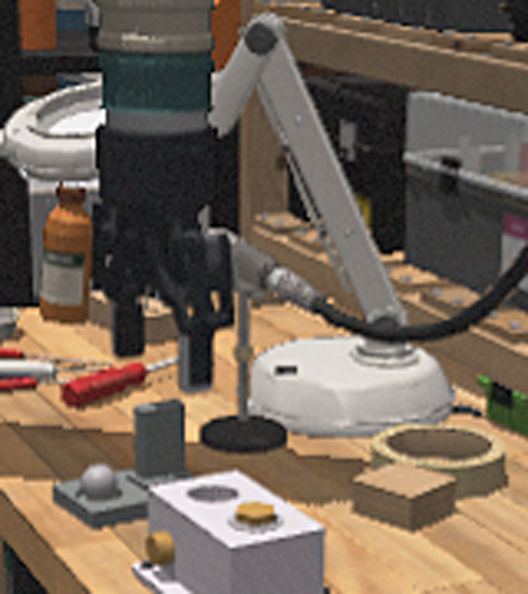

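View pics/t3.png

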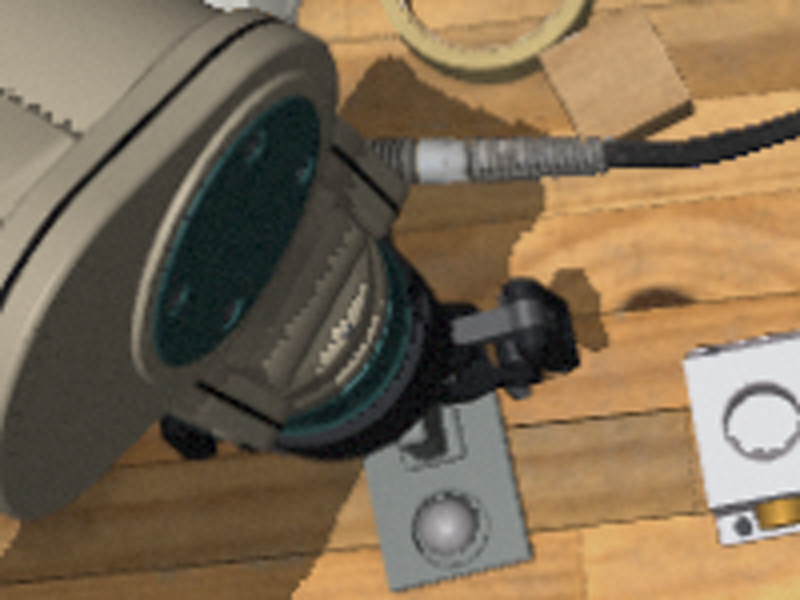

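The fingers straddle the tab and the body clears the stand. y reads 2 mm off, possibly a transient, so I'll descend half way and let it settle before correcting.

Call:
move_arm(motion=[0, 0, 10, 0, 0, 0, 85, 0, 0, 20, 0, 0, 0, 85, 0, 0, 20, 0, 0, 0, 85, 0, 0, 20, 0, 0, 0, 85])

```text
time: 2.6
tcp_pos: [0.4263, -0.1945, 0.0552]
eef_rot: [-3.134, -0.209, 0.001]
ft_force: [1.2, 0.9, 0.2]
width: 0.0852
```

```bash
python3 - <<'E'
from h import *
need([.4263,-.1920,.030],np.radians(7.5))
E
```

```text
t 2.6 tcp [ 426.3 -194.5   55.2] xyaw 7.61 z [-5.e-04  2.e-04 -1.e+00] F [1.23 0.92 0.24] M [ 0.03 -0.02  0.01] w 85.2 q [-0.57  0.17 -0.57  0.83 -0.    2.44]
tool shift mm [ 0.3 -2.5 25.2]
turn deg [-0.02  0.03  0.11]
```

Steady offset, so I'll correct it while descending.

Call:
move_arm(motion=[0, -2.5, 8, 0, 0, 0, 85, 0, -2.5, 17, 0, 0, 0, 85, 0, -2.5, 25, 0, 0, 0, 85, 0, -2.5, 25, 0, 0, 0, 85])

```text
time: 2.93
tcp_pos: [0.4247, -0.191, 0.0285]
eef_rot: [-3.133, -0.209, 0.004]
ft_force: [-0.6, 0.7, -0.3]
width: 0.085
```

```bash
python3 - <<'E'
from h import *
need([.4263,-.1920,.030],np.radians(7.5))
f=viewer.grab_frame("side"); crop(f,170,90,300,240,"s4.png",4)
E
```

```text
t 2.93 tcp [ 424.7 -191.    28.5] xyaw 7.63 z [-0.0029  0.0018 -1.    ] F [-0.58  0.69 -0.34] M [-0.   -0.03 -0.02] w 85.0 q [-0.56  0.21 -0.6   0.77 -0.    2.45]
tool shift mm [ 1.4  1.2 -1.5]
turn deg [-0.12  0.15  0.13]
```

View pics/s4.png

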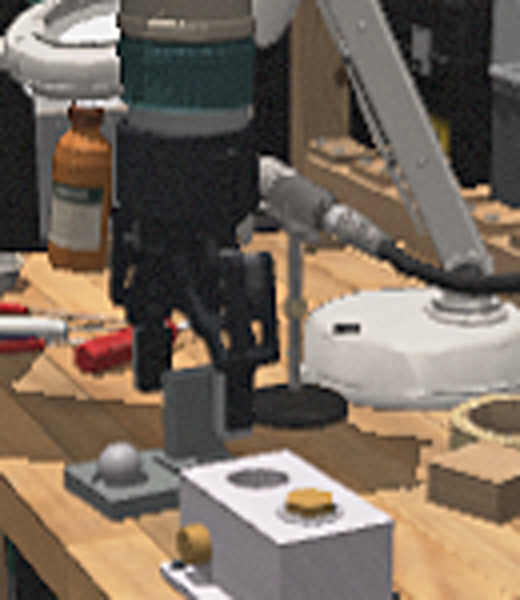

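The tab is between the fingers. Closing gradually.

Call:
move_arm(motion=[0, 1, -1, 0, 0, 0, 60, 0, 1, -1, 0, 0, 0, 40, 0, 1, -1, 0, 0, 0, 25, 0, 1, -1, 0, 0, 0, 15, 0, 1, -1, 0, 0, 0, 8], force=50)

```text
time: 3.4
tcp_pos: [0.4266, -0.1932, 0.0316]
eef_rot: [3.134, 0.209, 0.001]
ft_force: [0.5, 1.1, -0.6]
width: 0.0253
```

Call:
move_arm(motion=[0, 0, 0, 0, 0, 0, 5, 0, 0, 0, 0, 0, 0, 5, 0, 0, 0, 0, 0, 0, 5, 0, 0, 0, 0, 0, 0, 5, 0, 0, 0, 0, 0, 0, 5], force=70)

```text
time: 3.82
tcp_pos: [0.4264, -0.1925, 0.0316]
eef_rot: [-3.133, -0.209, -0.001]
ft_force: [-1.1, 4.2, 5.1]
width: 0.0131
```

```bash
python3 - <<'E'
from h import *
st()
f=viewer.grab_frame("side"); crop(f,170,90,300,240,"s5.png",4)
f=viewer.grab_frame("top"); crop(f,130,210,330,310,"t5.png",4)
E
```

```text
t 3.82 tcp [ 426.4 -192.5   31.6] xyaw 7.63 z [ 5.0e-04  1.2e-03 -1.0e+00] F [-1.15  4.23  5.08] M [ 0.84 -0.    0.  ] w 13.1 q [-0.56  0.2  -0.59  0.77  0.    2.45]
```

View pics/s5.png

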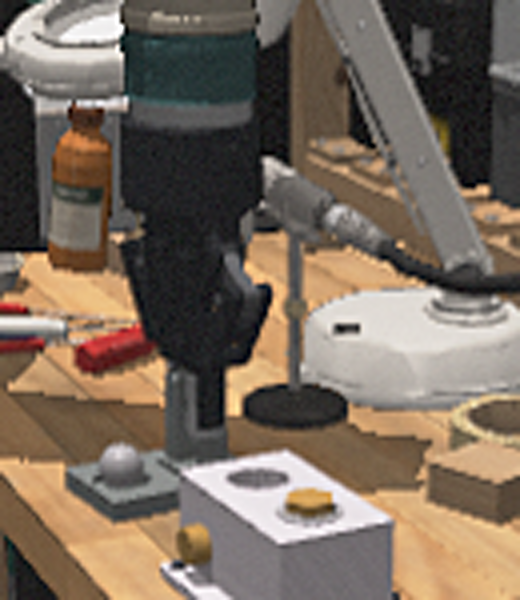

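View pics/t5.png

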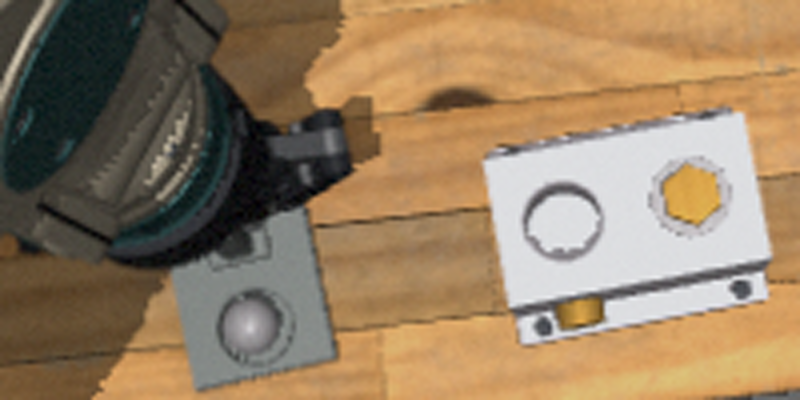

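Gripped at 13 mm with the ball still in its pocket. Lifting gently.

Call:
move_arm(motion=[0, 0, -3, 0, 0, 0, 5, 0, 0, -9, 0, 0, 0, 5, 0, 0, -18, 0, 0, 0, 5, 0, 0, -29, 0, 0, 0, 5, 0, 0, -40, 0, 0, 0, 5])

```text
time: 4.33
tcp_pos: [0.4259, -0.1931, 0.0718]
eef_rot: [3.135, 0.208, -0.001]
ft_force: [0.6, 0.2, -3.7]
width: 0.0131
```

Call:
move_arm(motion=[0, 0, -12, 0, 0, 0, 5, 0, 0, -26, 0, 0, 0, 5, 0, 0, -42, 0, 0, 0, 5, 0, 0, -58, 0, 0, 0, 5, 0, 0, -74, 0, 0, 0, 5])

```text
time: 4.75
tcp_pos: [0.4259, -0.1931, 0.1463]
eef_rot: [3.134, 0.208, -0.001]
ft_force: [0.2, -0.3, -4.7]
width: 0.0133
```

```bash
python3 - <<'E'
from h import *
need([.452,-.326,.145],np.radians(7.6))
f=viewer.grab_frame("side"); crop(f,170,60,300,210,"s6.png",4)
f=viewer.grab_frame("top"); crop(f,100,210,300,330,"t6.png",4)
E
```

```text
t 4.75 tcp [ 425.9 -193.1  146.3] xyaw 7.6 z [-4.e-04 -6.e-04 -1.e+00] F [ 0.24 -0.35 -4.69] M [-0.01 -0.05 -0.01] w 13.3 q [-0.56  0.06 -0.47  1.04 -0.    2.45]
tool shift mm [  8.3 135.2   1.4]
turn deg [ 0.03  0.03 -0.  ]
```

View pics/s6.png

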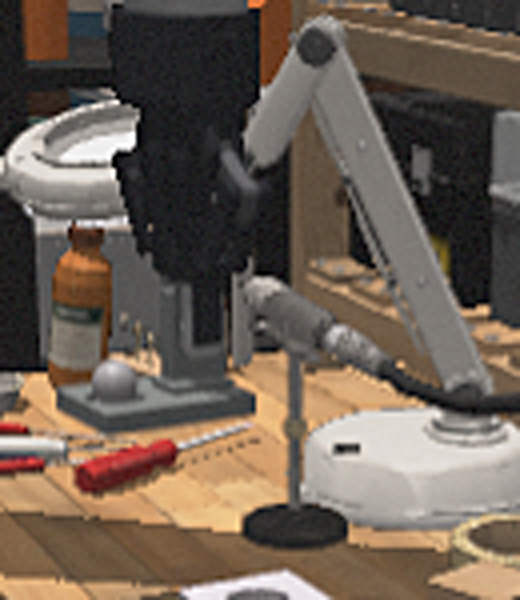

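View pics/t6.png

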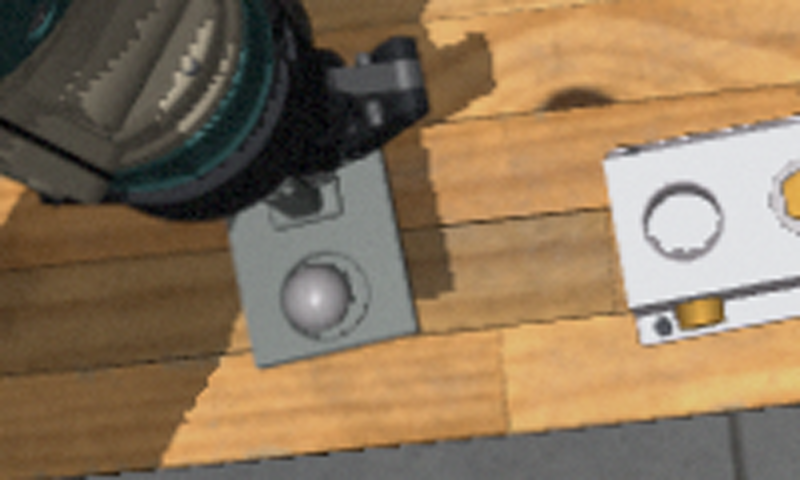

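The tray is up and level, and the ball is in its pocket, rolled slightly to +y. Carrying it smoothly to the block.

Call:
move_arm(motion=[0, 3, 0, 0, 0, 0, 5, 1, 9, 0, 0, 0, 0, 5, 2, 18, 0, 0, 0, 0, 5, 3, 29, 0, 0, 0, 0, 5, 3, 41, 0, 0, 0, 0, 5])

```text
time: 5.27
tcp_pos: [0.4346, -0.2342, 0.1444]
eef_rot: [-3.134, -0.209, 0.002]
ft_force: [-0.3, -0.9, -4.7]
width: 0.0129
```

Call:
move_arm(motion=[1, 12, 0, 0, 0, 0, 5, 2, 24, 0, 0, 0, 0, 5, 3, 36, 0, 0, 0, 0, 5, 4, 47, 0, 0, 0, 0, 5, 4, 57, 0, 0, 0, 0, 5])

```text
time: 5.68
tcp_pos: [0.4467, -0.2908, 0.1453]
eef_rot: [3.134, 0.208, 0.001]
ft_force: [0.4, 0.0, -3.9]
width: 0.0134
```

Call:
move_arm(motion=[1, 9, 0, 0, 0, 0, 5, 1, 17, 1, 0, 0, 0, 5, 1, 24, 1, 0, 0, 0, 5, 1, 30, 1, 0, 0, 0, 5, 1, 35, 1, 0, 0, 0, 5])

```text
time: 6.1
tcp_pos: [0.4519, -0.3242, 0.1442]
eef_rot: [-3.134, -0.209, 0.0]
ft_force: [-0.0, 0.7, -3.2]
width: 0.0133
```

Call:
move_arm(motion=[0, 2, 0, 0, 0, 0, 5, 0, 2, 0, 0, 0, 0, 5, 0, 2, 0, 0, 0, 0, 5, 0, 2, 0, 0, 0, 0, 5, 0, 2, 0, 0, 0, 0, 5])

```text
time: 6.52
tcp_pos: [0.452, -0.3253, 0.1443]
eef_rot: [-3.134, -0.209, 0.0]
ft_force: [0.4, 0.8, -3.9]
width: 0.013
```

```bash
python3 - <<'E'
from h import *
need([.452,-.326,.135],np.radians(7.6))
f=viewer.grab_frame("side"); crop(f,170,90,330,240,"s7.png",4)
f=viewer.grab_frame("top"); crop(f,170,200,340,320,"t7.png",4.5)
E
```

```text
t 6.52 tcp [ 452.  -325.3  144.3] xyaw 7.64 z [-2.e-04  3.e-04 -1.e+00] F [ 0.4   0.81 -3.86] M [-0.01 -0.06  0.01] w 13.0 q [-0.74  0.22 -0.29  1.06  0.    2.27]
tool shift mm [-0.1  0.7  9.3]
turn deg [-0.02  0.01  0.04]
```

View pics/s7.png

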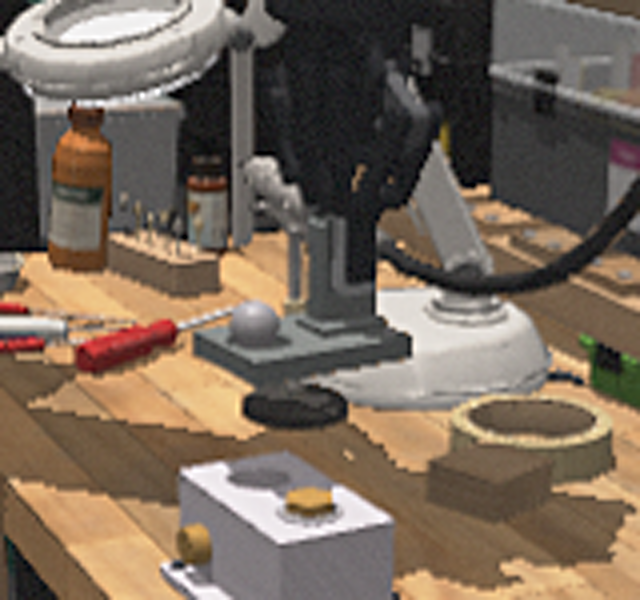

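View pics/t7.png

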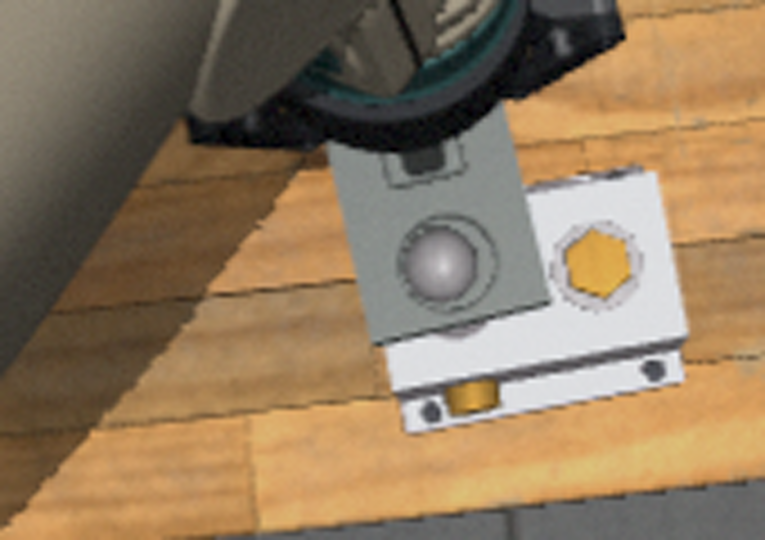

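The tray hangs above the block with the ball in its pocket, offset a little to +y. Top-crop ball is at (441,263); side-crop ball is at (255,324). Triangulating.

```bash
python3 - <<'E'
from h import *
a=viewer.grab_frame("top");b=viewer.grab_frame("side")
T=lambda u,v:((u+.5)/4.5+170-.5,(v+.5)/4.5+200-.5)
S=lambda u,v:((u+.5)/4+170-.5,(v+.5)/4+90-.5)
# ball circle in both views
for f,(x0,y0,x1,y1),n in((a,(255,245,280,272),'t'),(b,(222,162,245,182),'s')):
    h=cv2.cvtColor(f["pixels"],cv2.COLOR_BGR2GRAY)[y0:y1,x0:x1]
    h=cv2.resize(h,None,fx=6,fy=6,interpolation=cv2.INTER_CUBIC)
    c=cv2.HoughCircles(cv2.GaussianBlur(h,(5,5),0),cv2.HOUGH_GRADIENT,1.2,200,param1=80,param2=15,minRadius=30,maxRadius=66)
    if c is not None: print(n,(c[0,0,:2]+.5)/6-.5+[x0,y0],c[0,0,2]/6)
print("ball",two(a,T(441,263),b,S(255,324)))
print("ball@",onz(a,T(441,263),.132))
print("front right top corner",two(a,T(550,303),b,S(250,376)))
print("front left top corner",two(a,T(373,345),b,S(195,340)))
for q in[(373,345),(550,303)]: print(onz(a,T(*q),.125))
print("pocket",onz(a,T(447,263),.124))
for z in(.113,.1255): # predicted tray corners for underside .113
    pass
y=np.radians(7.6);ex=np.array([np.cos(y),np.sin(y)]);ey=np.array([-ex[1],ex[0]])
g=np.array([.452,-.3253]);
for u in(.105,.1127,.120):
  P=[[*(g+ex*dx+ey*dy),u+dz] for dx,dy,dz in((-.066,.03,.012),(-.066,-.03,.012),(.022,-.03,.012),(-.066,.03,0),(-.066,-.03,0),(.022,-.03,0))]
  print(u,np.round((proj(b,P)-[170,90])*4),"\n",np.round((proj(a,P[:2])-[170,200])*4.5))
E
```

```text
t [266.48333359 258.48333359] 9.06
s [232.88333416 168.68333387] 8.400001
ball (array([ 0.40553242, -0.33003269,  0.1320644 ]), np.float64(0.0012947348203941854))
ball@ [ 0.40615536 -0.33025492  0.132     ]
front right top corner (array([ 0.38977784, -0.36360848,  0.11822198]), np.float64(0.0029612894222168654))
front left top corner (array([ 0.38372041, -0.30532348,  0.1196639 ]), np.float64(0.00042124597649080754))
[ 0.38290619 -0.30552179  0.125     ]
[ 0.39033424 -0.36394743  0.125     ]
pocket [ 0.40711682 -0.33205431  0.124     ]
0.105 [[190. 344.]
 [253. 377.]
 [411. 348.]
 [191. 367.]
 [254. 401.]
 [410. 372.]] 
 [[369. 347.]
 [547. 304.]]
0.1127 [[190. 328.]
 [253. 360.]
 [411. 333.]
 [190. 352.]
 [253. 385.]
 [411. 357.]] 
 [[368. 345.]
 [548. 301.]]
0.12 [[190. 314.]
 [253. 345.]
 [412. 318.]
 [190. 338.]
 [253. 370.]
 [411. 342.]] 
 [[366. 342.]
 [548. 298.]]
```

```bash
python3 - <<'E'
from h import *
f=viewer.grab_frame("side"); crop(f,210,155,280,190,"s8.png",11)
E
```

```text
(no output)
```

View pics/s8.png

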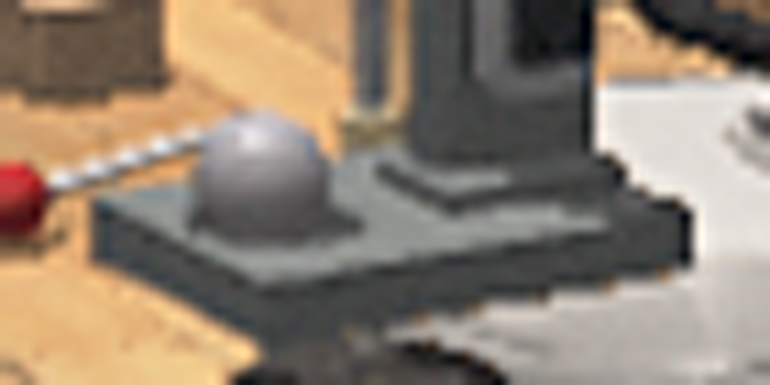

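Underside is about 112 mm up and level to about 1°. The ball is at (406,-330) against the port at (406,-332). I'll lower 7 mm, shift 2 mm and settle.

Call:
move_arm(motion=[0, 1, 1, 0, 0, 0, 5, 0, 1.5, 3, 0, 0, 0, 5, 0, 2, 5, 0, 0, 0, 5, 0, 2, 6.5, 0, 0, 0, 5, 0, 2, 7, 0, 0, 0, 5])

```text
time: 7.18
tcp_pos: [0.4521, -0.3276, 0.1368]
eef_rot: [-3.134, -0.208, 0.001]
ft_force: [0.8, -0.3, -3.3]
width: 0.0131
```

Call:
move_arm(motion=[0, 0, 0, 0, 0, 0, 5, 0, 0, 0, 0, 0, 0, 5, 0, 0, 0, 0, 0, 0, 5, 0, 0, 0, 0, 0, 0, 5, 0, 0, 0, 0, 0, 0, 5])

```text
time: 7.6
tcp_pos: [0.4525, -0.3278, 0.1374]
eef_rot: [3.134, 0.209, 0.0]
ft_force: [-0.5, -0.5, -3.3]
width: 0.0133
```

```bash
python3 - <<'E'
from h import *
st()
a=viewer.grab_frame("top");b=viewer.grab_frame("side"); st()
crop(a,235,235,305,290,"t9.png",11)
crop(b,205,150,285,200,"s9.png",10)
E
```

```text
t 7.6 tcp [ 452.5 -327.8  137.4] xyaw 7.61 z [ 2.e-04 -2.e-04 -1.e+00] F [-0.48 -0.46 -3.32] M [-0.03 -0.05  0.  ] w 13.3 q [-0.74  0.23 -0.3   1.05 -0.    2.27]
t 7.7 tcp [ 452.5 -327.7  137.4] xyaw 7.62 z [ 1.e-04 -1.e-04 -1.e+00] F [ 0.31 -0.22 -3.69] M [-0.06 -0.1   0.04] w 13.3 q [-0.74  0.23 -0.3   1.05  0.    2.27]
```

View pics/t9.png

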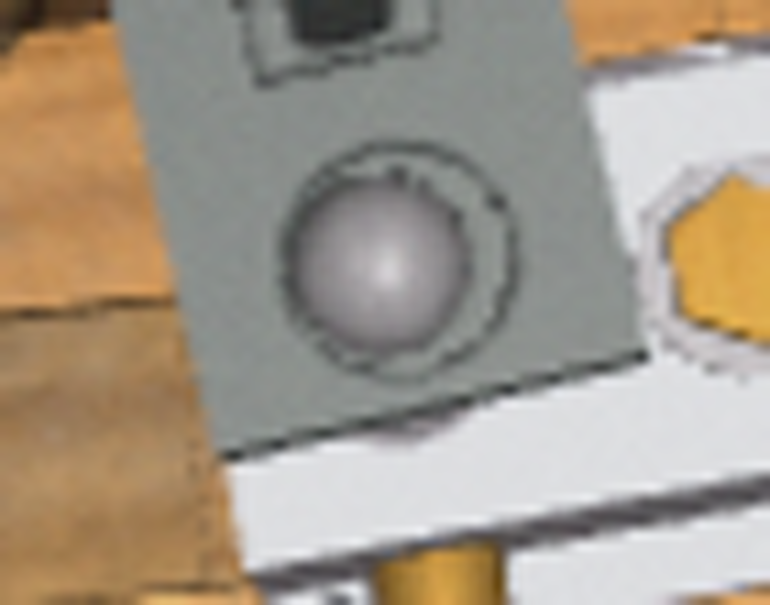

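View pics/s9.png

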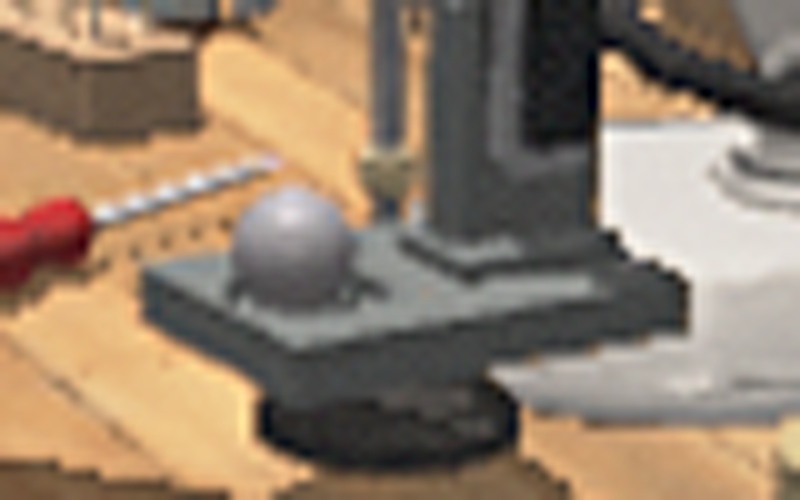

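Top crop: the ball is at (382,265) and the pocket ring at (402,260), so the ball rests against the +y side of the pocket, well inside. Computing positions.

```bash
python3 - <<'E'
from h import *
a=viewer.grab_frame("top");b=viewer.grab_frame("side")
T=lambda u,v:((u+.5)/11+235-.5,(v+.5)/11+235-.5)
S=lambda u,v:((u+.5)/10+205-.5,(v+.5)/10+150-.5)
print("ball top ray @.124",onz(a,T(382,265),.124)," 2view",two(a,T(382,265),b,S(295,248)))
print("side ray",onz(b,S(295,248),.124))
print("pocket ring",onz(a,T(402,260),.117))
for n,p,q in(("FL",(222,458),(145,268)),("FR",(648,353),(295,345))):print(n,two(a,T(*p),b,S(*q)))
y=np.radians(7.6);ex=np.array([np.cos(y),np.sin(y)]);ey=np.array([-ex[1],ex[0]])
g=np.array([.4525,-.3277])-.0*ex
print("pocket kin",g-.046*ex)
for u in(.1055,):
  P=[[*(g+ex*dx+ey*dy),u+dz] for dx,dy,dz in((-.066,.03,.012),(-.066,-.03,.012),(.022,-.03,.012),(-.066,.03,0),(-.066,-.03,0),(.022,-.03,0))]
  print(u,np.round((proj(b,P)-[205,150]+.5)*10-.5))
E
```

```text
ball top ray @.124 [ 0.40621025 -0.3324451   0.124     ]  2view (array([ 0.40564567, -0.33232771,  0.12530349]), np.float64(0.000792790943426258))
side ray [ 0.40689356 -0.32834169  0.124     ]
pocket ring [ 0.40761083 -0.33508389  0.117     ]
FL (array([ 0.38382385, -0.30847223,  0.11707255]), np.float64(0.0004492711040723421))
FR (array([ 0.39112764, -0.36644857,  0.11791706]), np.float64(0.0006013071309121783))
pocket kin [ 0.40690409 -0.33378379]
0.1055 [[137. 264.]
 [296. 347.]
 [690. 276.]
 [138. 323.]
 [296. 409.]
 [688. 335.]]
```

Ball is at (406,-332) and 125 mm high, right over the port. The underside is about 50 mm above the block top and tilt is under 1°. Holding for over 2 s.

Call:
move_arm(motion=[0, 0, 0, 0, 0, 0, 5, 0, 0, 0, 0, 0, 0, 5, 0, 0, 0, 0, 0, 0, 5, 0, 0, 0, 0, 0, 0, 5, 0, 0, 0, 0, 0, 0, 5])

```text
time: 8.22
tcp_pos: [0.4524, -0.3277, 0.1374]
eef_rot: [3.135, 0.209, 0.0]
ft_force: [-0.1, -0.5, -3.3]
width: 0.0135
```

Call:
move_arm(motion=[0, 0, 0, 0, 0, 0, 5, 0, 0, 0, 0, 0, 0, 5, 0, 0, 0, 0, 0, 0, 5, 0, 0, 0, 0, 0, 0, 5, 0, 0, 0, 0, 0, 0, 5])

```text
time: 8.63
tcp_pos: [0.4524, -0.3277, 0.1373]
eef_rot: [3.135, 0.209, -0.0]
ft_force: [-0.0, -0.9, -3.3]
width: 0.0129
```

Call:
move_arm(motion=[0, 0, 0, 0, 0, 0, 5, 0, 0, 0, 0, 0, 0, 5, 0, 0, 0, 0, 0, 0, 5, 0, 0, 0, 0, 0, 0, 5, 0, 0, 0, 0, 0, 0, 5])

```text
time: 9.05
tcp_pos: [0.4524, -0.3277, 0.1373]
eef_rot: [3.135, 0.209, 0.0]
ft_force: [0.3, -0.7, -3.6]
width: 0.0131
```

Call:
move_arm(motion=[0, 0, 0, 0, 0, 0, 5, 0, 0, 0, 0, 0, 0, 5, 0, 0, 0, 0, 0, 0, 5, 0, 0, 0, 0, 0, 0, 5, 0, 0, 0, 0, 0, 0, 5])

```text
time: 9.47
tcp_pos: [0.4524, -0.3277, 0.1373]
eef_rot: [3.135, 0.209, 0.0]
ft_force: [-0.5, 0.3, -3.4]
width: 0.0129
```

Call:
move_arm(motion=[0, 0, 0, 0, 0, 0, 5, 0, 0, 0, 0, 0, 0, 5, 0, 0, 0, 0, 0, 0, 5, 0, 0, 0, 0, 0, 0, 5, 0, 0, 0, 0, 0, 0, 5])

```text
time: 9.88
tcp_pos: [0.4524, -0.3277, 0.1373]
eef_rot: [3.135, 0.209, 0.0]
ft_force: [0.4, 0.8, -4.4]
width: 0.0133
```

Call:
move_arm(motion=[0, 0, 0, 0, 0, 0, 5, 0, 0, 0, 0, 0, 0, 5, 0, 0, 0, 0, 0, 0, 5, 0, 0, 0, 0, 0, 0, 5, 0, 0, 0, 0, 0, 0, 5])

```text
time: 10.3
tcp_pos: [0.4524, -0.3277, 0.1373]
eef_rot: [-3.135, -0.209, -0.0]
ft_force: [-0.4, 1.0, -4.0]
width: 0.0134
```

```bash
python3 - <<'E'
from h import *
st()
a=viewer.grab_frame("top"); crop(a,235,235,305,290,"t10.png",11)
cv2.imwrite("pics/top10.png",a["pixels"])
E
```

```text
t 10.3 tcp [ 452.4 -327.7  137.3] xyaw 7.61 z [ 0.  0. -1.] F [-0.44  1.03 -3.99] M [ 0.02 -0.09 -0.03] w 13.4 q [-0.74  0.23 -0.3   1.05  0.    2.27]
```

View pics/t10.png

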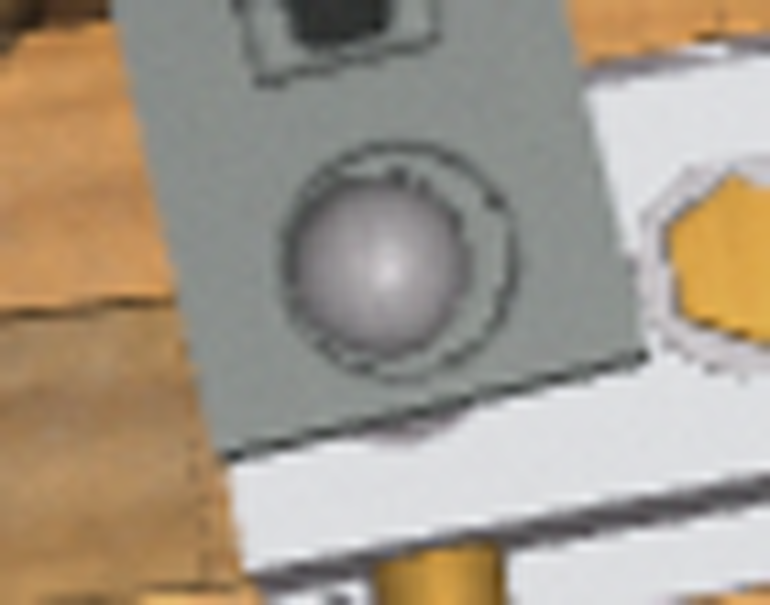

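View pics/top10.png

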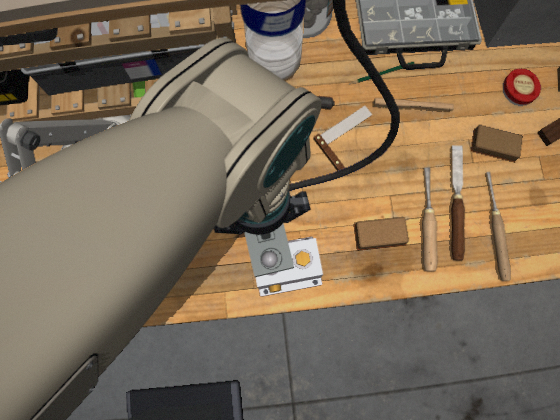

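The ball is unchanged at (382,265) in the crop, the hold is steady, and the sanding block at (382,233) hasn't moved. Handing in.

```bash
python3 -c "
from cell import manip
print(manip.finish_job())"
```

```text
the job is handed in; nothing more can be done
None
```

I lifted the tray by its tab, carried it level to the valve block, and handed the job in at 10.3 s with the arm still holding it over the open port. It had been at the final pose, steady to about 0.1 mm, for over 2.5 s.

**Last checks**
- **Ball position:** the ball was at about (406, -332) mm, with the open port at about (406, -332) mm.
- **Height:** the tray's underside was about 50 mm above the block's top.
- **Tilt:** I measured under 1°.
- **Ball in pocket:** it was in its pocket in every picture and did not move between the pictures before and after the final hold. It rests against the +y side, about 2–3 mm off the pocket's centre, so I aimed with the ball rather than the pocket.
- **Bystanders:** I didn't touch either one. The sanding block looks unmoved in the last picture. The offcut was hidden behind the arm there, but it was in place in the last side picture of it, taken over the block before the final lowering.

**Disagreement:** for the ball's y, the side camera alone gave about 4 mm further toward +y than the top camera, assuming the ball's nominal height. The two views together agreed to 0.8 mm, so I used the combined result.

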